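# Swing the port cover of the preheater aside

### The job

The light-blue preheater on the repair bench needs calibrating: take the black knob on its yellow cover and swivel the cover about its pivot screw, away from the small stop pin and towards the robot's side of the deck, by about a quarter turn, so that the brass calibration port under it is completely clear. Leave the cover on the black power supply shut, and let go when you are done.

Things in the scene. Friction and masses are not known exactly. Their poses are not given: they have to be found in the camera images.
- preheater: Light-blue housing, fixed, 190 (x) x 170 (y) x 70 mm high, silver heating plate 8 mm proud on the far half of its top. A black supply, same size and cover, stands beside it, left or right. Origin: centre of underside, z up, front (-x) to the robot, yaw within 20 degrees. Deck at z = 70. Pivot screw (vertical) at x -5, y -40 mm; brass port, 26 mm across, at x -5, y 20 mm.
- blue_cover (a joint): Preheater's yellow cover, rad: 0 shut at the stop pin, lying along the preheater's +y from the pivot over the port; grows counterclockwise from above, knob going to -x (1.57: points to -x); end stop 1.75. Starts at 0 to 0.1. Plate 44 mm wide, 4 mm thick, top 77 mm above the bench, reaching 90 mm from the pivot. Turns easily (1 N at the knob), no spring, stays where left.
- blue_cover_knob (a point): Centre of the top face of the black round knob on the preheater's cover: upright cylinder, 16 mm diameter, 30 mm tall, fixed on the cover 78 mm from the pivot axis; top 107 mm and foot 77 mm above the bench. Grip it from above.
- black_cover (a joint): The identical yellow cover on the black power supply, rad, measured the same way; starts shut (0 to 0.05) and is to be left shut.

How it is judged:
At the end, for the whole second after the job is handed in: The preheater's cover stands at least 1.05 rad (60 degrees) from shut, at rest, so that its port is clear; the black supply's cover is still shut (within 0.2 rad) (value of joint blue_cover above 1.05 rad and velocity of joint blue_cover between -0.05 and 0.05 rad/s and value of joint black_cover below 0.2 rad); the robot touches nothing.
It fails at once if the black power supply's cover is swung open (more than 0.2 rad) (value of joint black_cover above 0.2 rad).
It also fails if it takes over 32 s, if anything falls off the work surface, if the arm or the gripper's body presses on something with over 40 N, if the wrist force passes 120 N, or if a joint passes its speed limit or range.

### The arm

A 6-joint arm with a two-finger parallel gripper is mounted at the origin on the work surface. World frame = base frame: x ahead of the robot, y to its left, z up, the work surface at z = 0. Lengths are in m, angles in rad, forces in N, time in s.
With the tool pointing down it reaches from about 0.35 to 0.975 m from the base axis. Payload 17.4 kg.
Tool frame: the origin (TCP) lies on the centre line of the jaws, within the pads' length; the fingertips stand 25 mm ahead of it and the grasp point (between the pads) lies 6 mm ahead of it; z points along the fingers, y is the line along which they close (so a half turn about z gives the same grasp; the last joint's range is limited). The gripper opens to 85 mm and grips with 20 to 120 N. Pads are 22 mm wide; open, the fingers measure 114 mm over their backs; the gripper's body (76 mm by 85 mm) begins 54 mm behind the grasp point. The pads swing forward as they close: fully open they stand 13 mm farther back than shut.
Start: joints at [1.129, 0.116, 1.442, -0, 1.584, -0.038], TCP at [0.265, 0.621, 0.256] pointing down, gripper open.
Joint ranges: [-2.83, 2.83], [-0.83, 2.19], [0.07, 2.5], [-1.14, 4.28], [0.01, 3], [-2.97, 2.97]. Speed limits (rad/s): [1.89, 1.89, 2.22, 3.14, 3.14, 3.14].

### API

Orientations are given as a rotation vector (axis times angle).
In Python, from bench import bot, imaging, job_done gives the robot as it stands. The module is installed in compiled form; this text tells all that it offers.
- The arm moves only by the shell command python3 -m handwheel 'ROWS' [FORCE]. ROWS is JSON, one flat list of numbers, 7 for each row, row after row: the shift along the tool's x, y, z in units of 100 mm (1.0 is 100 mm), then the turn, a rotation vector about the tool's x, y, z in units of 6 degrees (1.0 is 6 degrees), then the opening, from 0 (shut) to 1 (fully open). In form: [x, y, z, wx, wy, wz, gripper, x, y, z, wx, wy, wz, gripper, ...]. A call has exactly 8 rows; each row shifts and turns the commanded pose from where the row before left it, along the tool's axes as they then stand; what a row does not reach is not made up. A row lasts 1/12 s, in which the tool goes at most 41.7 mm and 7.16 degrees, less where a joint would pass 70% of its speed; a pose out of reach is approached as far as the arm can. A call with a number of a shift or a turn outside -1 to 1 is refused whole. A call with a gripper value outside its range is refused whole. The fingers move at their own pace and stop on an object; FORCE is the grip in N (left out, the last holds). Time passes only in rows, so rows that do not move let the fingers close, or fill a call up. It gives the time, the measured TCP pose, the force, the opening and the grip force at its end, in the units of the state.
- bot.read_state(): the state, without advancing time (a new reading comes with each control period).
- imaging.camera(name): name is "scene" or "top"; returns the picture (384x512x3 uint8, red, green, blue); there is no depth.
- imaging.get_calibration(name): a dict with "fx", "fy", "cx", "cy" (pixels), "extrinsics" (4x4, takes a point from world to camera coordinates). Camera axes: x right, y up, looking along -z (the intrinsics and any distortion apply to the point x, -y, -z); pixel columns grow to the right and rows downward; lengths in m; the calibration is good to about 2 mm. A picture is of the moment at which its call begins. get_calibration takes no time and is no camera call.
- job_done(): hands the job in; it is judged then, once.
The state is a dict: "time_s": time; "q": joint angles; "joint_vel": joint speeds; "joint_torque": joint torques, N m; "eef_pos": TCP position; "tool_rot": TCP orientation; "force": force on the tool from outside, world axes, zero at the start; "wrist_torque": the same for the moment, N m; "width": finger opening in m; "finger_force": force on a finger pad.
Only numpy, scipy, OpenCV 4.12 (cv2) and the standard library are available. Lean on these libraries where they do the work, as an engineer would, in place of code of your own. Each camera call takes 0.05 s, during which the arm holds its last target. There are 200 camera calls.

## Working session

There is one attempt and no reset: what is moved stays moved. The work goes in short steps, Python scripts to look and compute and a shell command to move; the robot and the scene stay as the last step left them, time stands still between calls to the robot, and variables do not carry over. Pictures are saved under pics/ and viewed, at most 10 in all, crops included, and the job is handed in when it is done.

```bash
mkdir -p pics
python3 - <<'E'
from bench import bot, imaging
import cv2
for n in ("top","scene"):
    cv2.imwrite(f"pics/{n}0.png",imaging.camera(n)[:,:,::-1]); c=imaging.get_calibration(n); print(c)
s=bot.read_state(); print(s['time_s'],s['eef_pos'],s['tool_rot'],s['width'])
E
```

```text
{'fx': 456.5216771934684, 'fy': 456.5216771934684, 'cx': 257.57311085852956, 'cy': 198.75250194097092, 'extrinsics': array([[ 0.06946496, -0.99756951, -0.00544918, -0.04819422],
       [ 0.972917  ,  0.06653907,  0.22137085, -0.58789618],
       [-0.22047023, -0.02067912,  0.97517447, -0.8100589 ],
       [ 0.        ,  0.        ,  0.        ,  1.        ]])}
{'fx': 349.7804909959854, 'fy': 349.7804909959854, 'cx': 257.0396280742897, 'cy': 190.66908344489076, 'extrinsics': array([[-0.51352056,  0.85777092, -0.02292768,  0.31562878],
       [-0.56561974, -0.31828392,  0.76076912,  0.24291314],
       [ 0.64526812,  0.40363893,  0.64861751, -1.17472372],
       [ 0.        ,  0.        ,  0.        ,  1.        ]])}
0.1 [0.26516703 0.62058632 0.25564423] [-6.29942903e-01 -3.07753568e+00  1.52321129e-03] 0.08541982748915722
```

View pics/top0.png

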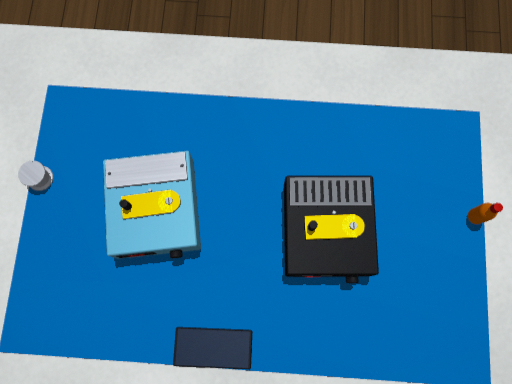

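View pics/scene0.png

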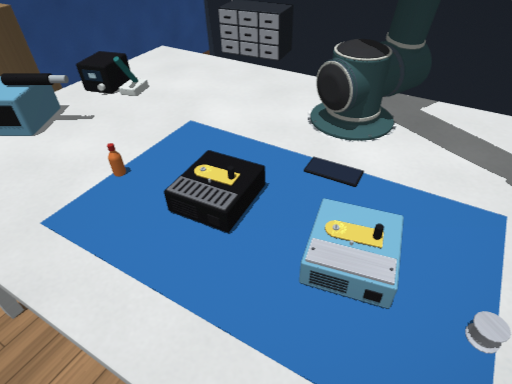

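The top view shows the preheater on the left, with its knob near (125,205) and pivot near (169,201). The black supply is on the right. I'll enlarge the preheater in both views.

Run:
```python
import cv2
a=cv2.imread("pics/top0.png")[145:265,95:205]; b=cv2.imread("pics/scene0.png")[195:305,295:410]
f=lambda i:cv2.resize(i,(390,420),interpolation=cv2.INTER_CUBIC)
print(a.shape,b.shape)
cv2.imwrite("pics/crop.png",cv2.hconcat([f(a),f(b)]))
```

```text
(120, 110, 3) (110, 115, 3)
```

View pics/crop.png

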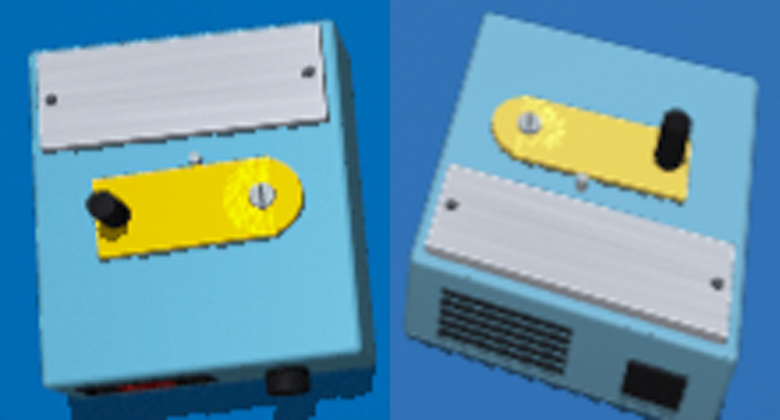

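The crop shows the knob top at top-view pixel (123.5,203.3) and scene pixel (379.6,225.4). The pivot screw is at (168.6,200.7) and (336.3,227.2).

```bash
cat > h.py <<'E'
import numpy as np
from bench import imaging
def bp(n,u,v,z):
    c=imaging.get_calibration(n);R=c['extrinsics'][:3,:3];t=c['extrinsics'][:3,3]
    d=R.T@np.array([(u-c['cx'])/c['fx'],-(v-c['cy'])/c['fy'],-1]);o=-R.T@t
    return o+d*(z-o[2])/d[2]
E
python3 - <<'E'
from h import *
from bench import bot
from scipy.spatial.transform import Rotation as Ro
np.set_printoptions(precision=4,suppress=True)
K=[bp("top",123.5,203.3,.107),bp("scene",379.6,225.4,.107)];P=[bp("top",168.6,200.7,.079),bp("scene",336.3,227.2,.079)]
print(K,P); k=np.mean(K,0);p=np.mean(P,0);d=k-p;print(np.hypot(*d[:2]),np.arctan2(d[1],d[0]))
# plate front edge corners of the body, top view
for u,v in((45,387),(360,346),(36,150),(328,118)): print(bp("top",95+u/3.545,145+v/3.5,.07))
s=bot.read_state();R=Ro.from_rotvec(s['tool_rot']);print(R.as_matrix(),s['eef_pos'])
print(R.inv().apply(k-s['eef_pos']))
E
```

```text
[array([0.5553, 0.235 , 0.107 ]), array([0.5561, 0.2341, 0.107 ])] [array([0.5716, 0.1595, 0.079 ]), array([0.5733, 0.1594, 0.079 ])]
0.07693863059301538 1.7900623433081488
[0.4617 0.2629 0.07  ]
[0.4949 0.1001 0.07  ]
[0.5903 0.2862 0.07  ]
[0.6192 0.1299 0.07  ]
[[-0.9196  0.3929 -0.0004]
 [ 0.3929  0.9196 -0.0009]
 [ 0.     -0.001  -1.    ]] [0.2652 0.6206 0.2556]
[-0.4188 -0.2407  0.1489]
```

Both cameras agree: the knob is at (0.5557, 0.2346) and the pivot at (0.5725, 0.1595). The first move goes above the knob.

```bash
python3 -m handwheel '[-0.26,-0.15,0,0,0,0,1,-0.26,-0.15,0,0,0,0,1,-0.26,-0.15,0,0,0,0,1,-0.26,-0.15,0,0,0,0,1,-0.26,-0.15,0,0,0,0,1,-0.26,-0.15,0,0,0,0,1,-0.26,-0.15,0,0,0,0,1,-0.26,-0.15,0,0,0,0,1]' 40
python3 -m handwheel '[-0.26,-0.15,0,0,0,0,1,-0.26,-0.15,0,0,0,0,1,-0.26,-0.15,0,0,0,0,1,-0.26,-0.15,0,0,0,0,1,-0.26,-0.15,0,0,0,0,1,-0.26,-0.15,0,0,0,0,1,-0.26,-0.15,0,0,0,0,1,-0.26,-0.15,0,0,0,0,1]'
python3 - <<'E'
from h import *
from bench import bot
from scipy.spatial.transform import Rotation as Ro
import cv2
s=bot.read_state();R=Ro.from_rotvec(s['tool_rot']);print(s['eef_pos'],s['tool_rot'],R.inv().apply(np.array([.5557,.2346,.109])-s['eef_pos']))
cv2.imwrite("pics/top1.png",imaging.camera("top")[:,:,::-1])
E
```

```text
time_s: 0.77
eef_pos: [0.4099, 0.4273, 0.256]
tool_rot: [-0.63, -3.078, 0.001]
force: [0.7, 0.4, 0.4]
width: 0.0855
finger_force: 0.0
time_s: 1.43
eef_pos: [0.5541, 0.2352, 0.2561]
tool_rot: [-0.63, -3.077, 0.0]
force: [-0.1, 0.9, 0.0]
width: 0.0858
finger_force: 0.0
[0.55407014 0.23519108 0.25605484] [-6.29973628e-01 -3.07747169e+00  2.63077975e-04] [-1.76977634e-03  1.29979746e-04  1.47054352e-01]
```

View pics/top1.png

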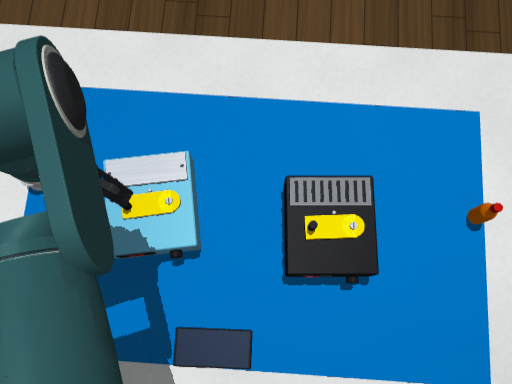

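The arm now hides the knob from above, with the gripper finger at (115,190). The cover hasn't moved. Next I go down 147 mm and close.

```bash
python3 -m handwheel '[-0.02,0,0.21,0,0,0,1,0,0,0.21,0,0,0,1,0,0,0.21,0,0,0,1,0,0,0.21,0,0,0,1,0,0,0.21,0,0,0,1,0,0,0.21,0,0,0,1,0,0,0.21,0,0,0,1,0,0,0,0,0,0,1]' 40
python3 -m handwheel '[0,0,0,0,0,0,0,0,0,0,0,0,0,0,0,0,0,0,0,0,0,0,0,0,0,0,0,0,0,0,0,0,0,0,0,0,0,0,0,0,0,0,0,0,0,0,0,0,0,0,0,0,0,0,0,0]' 40
python3 - <<'E'
from h import *
import cv2
cv2.imwrite("pics/scene2.png",cv2.resize(imaging.camera("scene")[150:310,260:460,::-1],(800,600)))
E
```

```text
time_s: 2.15
eef_pos: [0.5535, 0.2351, 0.1046]
tool_rot: [-0.629, -3.073, 0.005]
force: [-0.8, -0.9, -0.9]
width: 0.0854
finger_force: 0.0
time_s: 2.82
eef_pos: [0.5556, 0.2358, 0.1101]
tool_rot: [0.63, 3.077, 0.0]
force: [-0.9, -1.9, 6.3]
width: 0.0146
finger_force: 39.1
```

View pics/scene2.png

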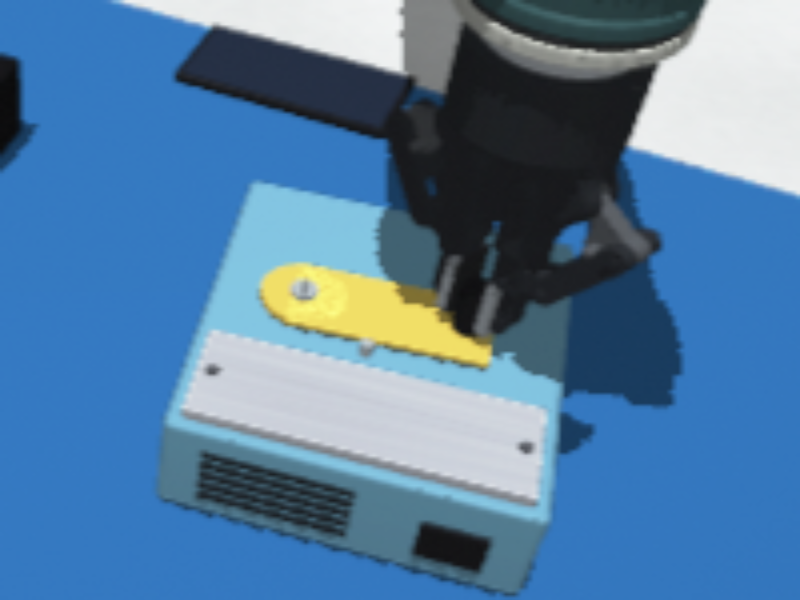

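The jaws hold the knob, around crop (470,305), at 39 N. Now the arc: 6° and 8.2 mm per row.

```bash
python3 -m handwheel '[0.064,-0.051,0,0,0,-1,0,0.064,-0.051,0,0,0,-1,0,0.064,-0.051,0,0,0,-1,0,0.064,-0.051,0,0,0,-1,0,0.064,-0.051,0,0,0,-1,0,0.064,-0.051,0,0,0,-1,0,0.064,-0.051,0,0,0,-1,0,0,0,0,0,0,0,0]'
```

```text
time_s: 3.53
eef_pos: [0.5083, 0.2044, 0.1101]
tool_rot: [-0.525, 3.096, 0.0]
force: [-1.1, 0.5, 4.8]
width: 0.0144
finger_force: 39.2
```

```bash
python3 -m handwheel '[0.064,-0.051,0,0,0,-1,0,0.064,-0.051,0,0,0,-1,0,0.064,-0.051,0,0,0,-1,0,0.064,-0.051,0,0,0,-1,0,0.064,-0.051,0,0,0,-1,0,0.064,-0.051,0,0,0,-1,0,0.064,-0.051,0,0,0,-1,0,0,0,0,0,0,0,0]'
python3 -m handwheel '[0,0,0,0,0,0,0,0,0,0,0,0,0,0,0,0,0,0,0,0,0.3,0,0,0,0,0,0,0.6,0,0,0,0,0,0,1,0,0,0,0,0,0,1,0,0,0,0,0,0,1,0,0,0,0,0,0,1]'
python3 -m handwheel '[0,0,0,0,0,0,1,0,0,-0.2,0,0,0,1,0,0,-0.2,0,0,0,1,0,0,-0.2,0,0,0,1,0,0,-0.2,0,0,0,1,0,0,-0.2,0,0,0,1,0,0,-0.2,0,0,0,1,0,0,-0.1,0,0,0,1]'
python3 -m handwheel '[0,0,0,0,0,0,1,0,0,0,0,0,0,1,0,0,0,0,0,0,1,0,0,0,0,0,0,1,0,0,0,0,0,0,1,0,0,0,0,0,0,1,0,0,0,0,0,0,1,0,0,0,0,0,0,1]'
python3 - <<'E'
from h import *
import cv2
cv2.imwrite("pics/scene3.png",cv2.resize(imaging.camera("scene")[110:310,200:460,::-1],(780,600)))
E
```

```text
time_s: 4.2
eef_pos: [0.4944, 0.1498, 0.11]
tool_rot: [-1.6, 2.703, -0.0]
force: [-6.0, -0.2, 9.3]
width: 0.0146
finger_force: 39.7
time_s: 4.87
eef_pos: [0.4944, 0.1507, 0.1092]
tool_rot: [1.591, -2.709, -0.0]
force: [0.0, 0.4, -0.7]
width: 0.0841
finger_force: 0.0
time_s: 5.53
eef_pos: [0.4948, 0.1508, 0.2418]
tool_rot: [-1.59, 2.707, -0.001]
force: [0.6, 0.1, 0.6]
width: 0.0855
finger_force: 0.0
time_s: 6.2
eef_pos: [0.4944, 0.1507, 0.2391]
tool_rot: [1.591, -2.709, -0.0]
force: [0.0, 0.2, -0.4]
width: 0.085
finger_force: 0.0
```

View pics/scene3.png

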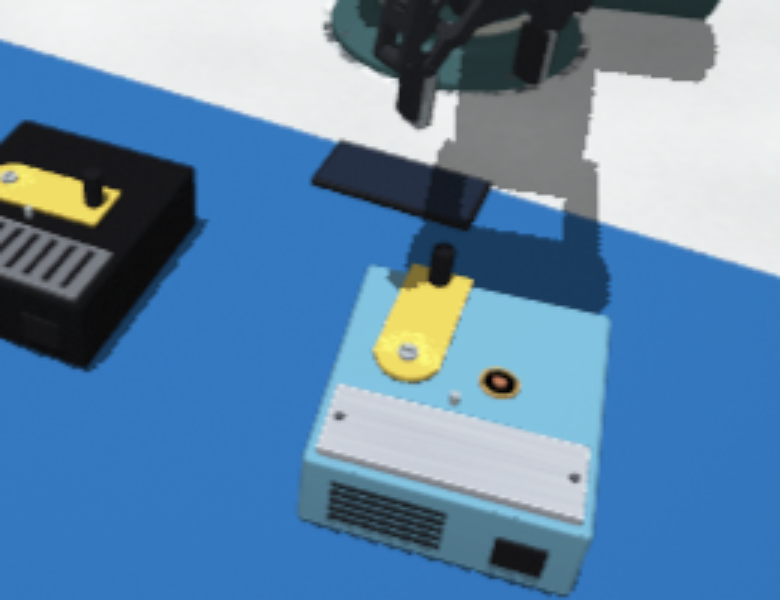

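The cover now points to the robot side, with the knob at (442,262). The brass port at (499,382) is fully clear, the black supply's cover is still shut, and the gripper is free and well above.

```bash
python3 -c "
from bench import job_done
print(job_done())"
```

```text
the job is handed in; nothing more can be done
None
```

I swivelled the preheater's cover about 84° towards the robot, leaving the brass port completely clear; the black supply's cover is still shut, the gripper has let go and is clear, and the job is handed in at about 6 s on the robot's clock.

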